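Load the square cell into the bench photometer

TASK

Lower the square glass cell into the photometer's cell well, without letting it drop, fully home and turned so that its two clear faces look along the light path (to the front and back of the instrument); then close the light hood over it completely. Take the cell only by its two frosted sides, never by the clear faces, and keep it upright. Leave the round cell, the tube rack and the bottle where they stand.

Things in the scene. Friction and masses are not known exactly. Their poses are not given: they have to be found in the camera images.
- photometer: Bench photometer, a fixed light-grey case 280 mm deep (x), 220 mm wide (y). Origin: centre of its underside, on the bench. Its x axis points from its sloping key-and-display front to its back and is the direction of the light path; z up. The flat rear deck, x = -40 to +140 mm, is 95 mm above the bench; the front panel slopes from there down to 60 mm at x = -140 mm. Its turn varies.
- well_mouth (a point): Centre of the mouth of the square cell well, level with the deck, 95 mm above the bench. A black adapter 28 mm square inside, its top 5 mm flared to 34 mm, 30 mm deep, sides parallel to the photometer's x and y. Light crosses along the photometer's x, through a round port in its front and back walls; white arrows on the deck show the path. A seated cell stands 30 mm out of the deck.
- well_floor (a point): Centre of the floor of the well, 30 mm below the mouth, 65 mm above the bench: where the origin of the seated cell lies.
- cell: The square glass cell, open topped, empty, 25 x 25 mm, 60 mm tall, about 40 g, standing loose on the mat at any turn. Origin: centre of its underside. Its two clear faces are at its x = +-12.5 mm (x axis = normal of the clear faces, the way light must pass); its two frosted, milky white sides are at y = +-12.5 mm and are the ones to hold. Either way round is the same.
- cell_windows: The two clear panes of the cell (part of it, same origin and axes as the cell). Not to be touched by the fingers.
- hood (a joint): Angle of the dark grey light hood in rad: 0 = closed on the deck, 1.57 = standing upright, stop at 1.92. It starts wide open (1.58 to 1.85). The hinge is stiff, so the hood stays where it is left; about 1 to 2 N at its tip moves it either way.
- hood_hinge (a point): Middle of the hood's hinge axis, on the deck 65 mm behind the centre of the well; the axis lies along the photometer's y; axes as the photometer's. The hood is a box open below: closed, it reaches 120 mm forward from the hinge, 90 mm wide, 40 mm high outside, walls 3 mm. Upright, its open side looks to the front and its 120 x 90 mm roof to the back, 40 mm behind the hinge.
- hood_tab (a point): Outer end, middle, of the hood's finger tab, a plate 34 mm wide, 16 mm long and 6 mm thick that sticks out from the hood's front wall, 16 mm above the deck when closed and 136 mm from the hinge; it points up when the hood is open. Turns with the hood.
- mat: Black rubber mat, 190 x 120 x 3 mm, fixed on the bench left or right of the photometer; both cells stand on it. Origin: centre of its underside.
- round_cell: A round glass cell, 25 mm across and 60 mm tall, standing loose on the mat at least 70 mm from the square one, centre to centre. Origin: centre of its underside. Leave it.
- tube_rack: Blue test-tube rack with empty tubes, 210 x 100 mm, 128 mm tall over the tubes, on the other side of the photometer from the mat. Origin: centre of its underside. Leave it.
- reagent_bottle: Pale blue bottle with white cap, 62 mm across, 170 mm tall, near the tube rack. Origin: centre of its underside. Leave it.

How it is judged (in metres and radians):
On the way:
1. the square cell is fully home in the well, its clear faces across the light path, with the hood still open (horizontal distance between cell and well_floor below 0.004 m and z of cell in the frame of well_floor below 0.003 m and angle between the x axis of cell and the x axis of photometer, either way round below 0.15 rad and value of joint hood above 0.5 rad), for 0.2 s.
At the end, for the whole second after the job is handed in: The square cell stands at rest in the well, within 3 mm of the floor and 4 mm of the centre, the normal of its clear faces within 0.15 rad of the light path (either way round), and the hood is closed to within 0.05 rad (6 mm at its front) (horizontal distance between cell and well_floor below 0.004 m and z of cell in the frame of well_floor below 0.003 m and angle between the x axis of cell and the x axis of photometer, either way round below 0.15 rad and linear speed of cell below 0.02 m/s and value of joint hood below 0.05 rad); the robot touches nothing.
It fails at once if the fingers touch the clear faces of the cell (over 1 N) (contact force between the fingers and cell_windows above 1 N).
It fails at once if the cell is let go over the well while still more than 15 mm above the well floor (horizontal distance between cell and well_floor below 0.03 m and z of cell in the frame of well_floor above 0.015 m and contact force between the fingers and cell below 0.05 N).
It fails at once if the square cell is tipped by more than 0.5 rad (angle between cell's own z axis and vertical above 0.5 rad).
It fails at once if the round cell, the tube rack or the bottle is moved by more than 15 mm or tipped (distance of any of round_cell, tube_rack, reagent_bottle from where it was at the start of the episode above 0.015 m or angle between any of round_cell, reagent_bottle's own z axis and vertical above 0.3 rad).
It also fails if it takes over 64 s, if anything falls off the work surface, if the arm or the gripper's body presses on something with over 40 N, if the wrist force passes 120 N, or if a joint passes its speed limit or range.

ROBOT

A 7-joint arm with a two-finger parallel gripper is mounted at the origin on the work surface. World frame = base frame: x ahead of the robot, y to its left, z up, the work surface at z = 0. Lengths are in m, angles in degrees, forces in N, time in s.
With the tool pointing down it reaches from about 0.425 to 0.875 m from the base axis. Payload 4.7 kg.
Tool frame: the origin (TCP) lies on the mounting face of the last link; the fingertips stand tcp_to_tips ahead of it and the grasp point (between the pads) lies 164 mm ahead of it (tcp_to_tips is the distance from the TCP to the fingertips, in m); z points along the fingers, y is the line along which they close (so a half turn about z gives the same grasp; the last joint's range is limited). The gripper opens to 87 mm and grips with 3 to 60 N. Pads are 19 mm wide; open, the fingers measure 117 mm over their backs; the gripper's body (75 mm by 190 mm) begins 51 mm behind the grasp point.
Start: joints at [-62.447, 18.392, -4.016, 83.108, 1.295, 78.541, -3.26], TCP at [0.293, 0.58, 0.405] pointing down, gripper open.
Joint ranges: [-163.93, 163.93], [-17.29, 119.83], [-79.2, 71.16], [3.27, 140.29], [-89.18, 269.18], [5.43, 117.66], [-154.24, 154.24]. Speed limits (degrees/s): [147.25, 147.25, 180, 180, 180, 180, 180].

INTERFACE

Orientations are given as [roll, pitch, yaw] about the fixed x, y, z axes, in that order (R = Rz(yaw) Ry(pitch) Rx(roll)).
In Python, from cell import get_obs, read_camera, sign_off, tcp_to_tips gives the robot as it stands.
- The arm moves only by the tool drive_tool, never from a script. Its argument "rows" is one flat list of numbers, 7 for each row, row after row: the shift along the tool's x, y, z in m, then the turn, a rotation vector about the tool's x, y, z in rad, then the gripper command: -1 is shut, 1 is fully open, values between are in proportion. In form: [tx, ty, tz, rx, ry, rz, fingers, tx, ty, tz, rx, ry, rz, fingers, ...]. A call has 1 to 5 rows; each row shifts and turns the commanded pose from where the row before left it, along the tool's axes as they then stand; what a row does not reach is not made up. A row lasts 1/8 s, in which the tool goes at most 62.5 mm and 10.7 degrees, less where a joint would pass 70% of its speed; a pose out of reach is approached as far as the arm can. A call is refused whole if a number of a shift passes 0.0625 or a number of a turn 0.188, either way. A call with a gripper value outside its range is refused whole. The fingers move at their own pace and stop on an object; "grip_force" is the grip in N (left out, the last holds). Time passes only in rows, so rows that do not move let the fingers close. It gives the time, the measured TCP pose, the force, the opening and the grip force at its end, in the units of the state.
- get_obs(): the state, without advancing time (a new reading comes with each control period).
- read_camera(name): name is "scene" or "top" or "wrist"; returns a dict with "color" (420x560x3 uint8, blue, green, red), "fov_y" (degrees; the focal length in pixels is half the picture's height over the tangent of half this angle, whatever the lens; pixels are square), "cx", "cy" (the principal point, pixels), "cam_to_world" (4x4, takes a point from camera to world coordinates); the wrist camera has in their place "mount" (4x4, takes a point from camera to tool coordinates, whose origin is the TCP and whose axes are the flange's). Camera axes: x right, y up, looking along -z (the intrinsics and any distortion apply to the point x, -y, -z); pixel columns grow to the right and rows downward; lengths in m; the calibration is good to about 2 mm. A picture is of the moment at which its call begins: read the wrist's pose just before it. There is no depth.
- sign_off(): hands the job in; it is judged then, once.
The state is a dict: "time_s": time; "qpos": joint angles; "joint_velocities": joint speeds; "effort": joint torques, N m; "tool_pos": TCP position; "tool_rot": TCP orientation; "force": force on the tool from outside, world axes, zero at the start; "wrist_torque": the same for the moment, N m; "grip_width": finger opening in m; "grasp_force": force on a finger pad.
Only numpy, scipy, OpenCV 4.12 (cv2) and the standard library are available. Lean on these libraries where they do the work, as an engineer would, in place of code of your own. Each camera call takes 0.05 s, during which the arm holds its last target. There are 200 camera calls.

## Working session

There is one attempt and no reset: what is moved stays moved. The work goes in short steps, Python scripts to look and compute and a tool call to move; the robot and the scene stay as the last step left them, time stands still between calls to the robot, and variables do not carry over. Pictures are saved under pics/ and viewed, at most 10 in all, crops included, and the job is handed in when it is done.

Besides the shell and the picture viewer there is one more tool, called after "Call:" as name(argument=value, ...) on one line, values as JSON. drive_tool: Moves the arm, as the interface text tells. Its arguments: {"type":"object","properties":{"rows":{"type":"array","items":{"type":"number"}},"grip_force":{"type":"number"}},"required":["rows"]}

```bash
mkdir -p pics; cat > h.py <<'E'
import numpy as np, cv2
from cell import get_obs, read_camera, sign_off, tcp_to_tips
from scipy.spatial.transform import Rotation as R
def tool():
    o=get_obs(); T=np.eye(4); T[:3,:3]=R.from_euler('xyz',o['tool_rot'],degrees=True).as_matrix(); T[:3,3]=o['tool_pos']; return T
def snap(name,f):
    T=tool(); c=read_camera(name); cv2.imwrite('pics/'+f+'.png',c['color'])
    M=np.array(c['cam_to_world']) if 'cam_to_world' in c else T@np.array(c['mount'])
    k={a:b for a,b in c.items() if a not in('color',)}; 
    np.savez('pics/'+f+'.npz',M=M,fov=c['fov_y'],cx=c['cx'],cy=c['cy']); return c
def ray(f,u,v):
    d=np.load('pics/'+f+'.npz'); fl=210/np.tan(np.radians(d['fov'])/2)
    M=d['M']; r=M[:3,:3]@np.array([(u-d['cx'])/fl,-(v-d['cy'])/fl,-1]); return M[:3,3],r
def atz(f,u,v,z):
    p,r=ray(f,u,v); return (p+r*(z-p[2])/r[2]).round(4)
def proj(f,P):
    d=np.load('pics/'+f+'.npz'); fl=210/np.tan(np.radians(d['fov'])/2); M=d['M']
    q=M[:3,:3].T@(np.array(P)-M[:3,3]); return (d['cx']+fl*q[0]/-q[2], d['cy']-fl*q[1]/-q[2])
E
python3 - <<'E'
from h import *
print(get_obs(),tcp_to_tips if not callable(tcp_to_tips) else tcp_to_tips())
a=snap('scene','s0');b=snap('top','t0');c=snap('wrist','w0')
for x in(a,b,c):print({k:v for k,v in x.items() if k!='color'})
cv2.imwrite('pics/c0.png',cv2.resize(b['color'],(800,600)))
E
```

```text
{'time_s': 0.0, 'qpos': array([-62.44488658,  18.4409884 ,  -4.01570573,  83.17581623,
         1.29644716,  78.54086904,  -3.26070629]), 'joint_velocities': array([-0.00195218, -0.13343353,  0.02434413,  0.11683979, -0.13593417,
        0.02915149, -0.07409785]), 'effort': array([-1.42706158e-03, -4.91296828e+01, -4.04959833e-01, -3.12529635e+01,
       -6.41540461e-02,  4.37186623e-02,  2.04994844e-04]), 'tool_pos': array([0.29247543, 0.58025043, 0.40363133]), 'tool_rot': array([-1.79887653e+02,  7.15025427e-03,  1.53254412e+02]), 'force': array([0.34332135, 0.47632029, 0.47718518]), 'wrist_torque': array([-0.00496736, -0.00507538, -0.05359752]), 'grasp_force': 0.0, 'grip_width': 0.0870752586658969} 0.1822
{'fov_y': 43.71784906222196, 'cx': 286.86478507606995, 'cy': 212.71996632279922, 'cam_to_world': array([[-0.71172363, -0.4996052 ,  0.49380575,  1.18208455],
       [ 0.7023302 , -0.51959253,  0.48657568,  0.59362312],
       [ 0.01348204,  0.6931221 ,  0.7206941 ,  0.96801182],
       [ 0.        ,  0.        ,  0.        ,  1.        ]])}
{'fov_y': 55.28121340936476, 'cx': 283.07349795875064, 'cy': 211.6986687215041, 'cam_to_world': array([[ 1.29063184e-02,  9.84719510e-01, -1.73668979e-01,
         3.84281062e-01],
       [-9.99916573e-01,  1.28010612e-02, -1.72619746e-03,
        -6.33722971e-03],
       [ 5.23326906e-04,  1.73676769e-01,  9.84802572e-01,
         1.03775811e+00],
       [ 0.00000000e+00,  0.00000000e+00,  0.00000000e+00,
         1.00000000e+00]])}
{'fov_y': 71.7972939492433, 'cx': 282.66828595468485, 'cy': 208.16125521011128, 'mount': array([[ 9.77107009e-04,  9.66907059e-01,  2.55126997e-01,
         6.96925083e-02],
       [ 9.99999328e-01, -1.10406584e-03,  3.54422330e-04,
         6.62004126e-04],
       [ 6.24370456e-04,  2.55126479e-01, -9.66907488e-01,
         2.04599651e-02],
       [ 0.00000000e+00,  0.00000000e+00,  0.00000000e+00,
         1.00000000e+00]])}
```

View pics/c0.png

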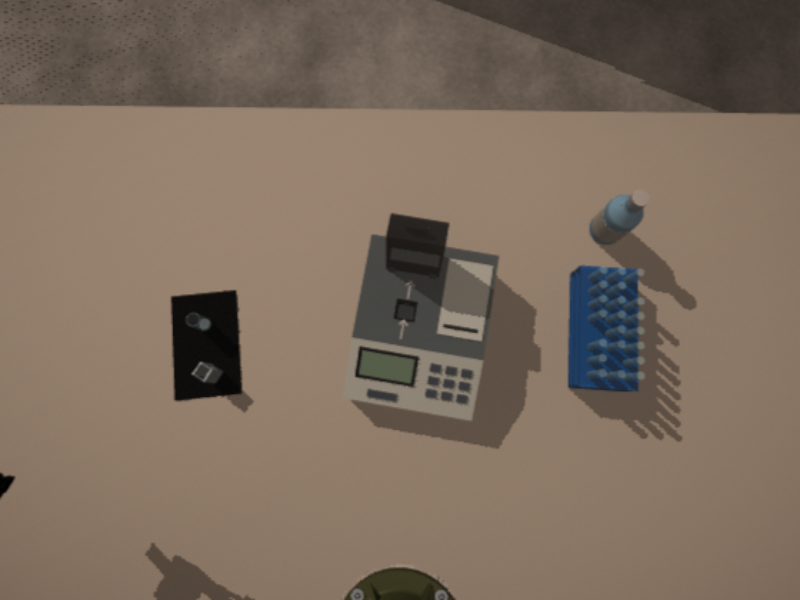

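View pics/s0.png

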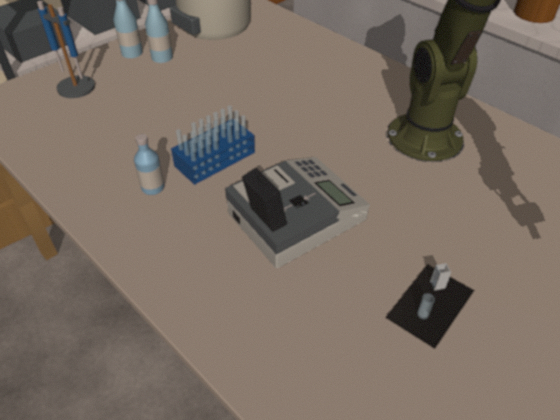

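The top view shows the mat at left with the round cell (c0 px 198,321) and the square cell (206,372), and the well at (405,310). The hood is open behind the well and stands clear of it.

```bash
python3 - <<'E'
from h import *
s=1/1.42857
for n,u,v,z in [('well',405,310,.095),('cell',203,373,.05),('round',198,321,.04),('arrowfar',409,284,.095),('arrownear',403,337,.095),('caseNL',345,402,.06),('caseNR',473,419,.06),('caseFL',372,236,.095),('caseFR',498,255,.095)]:
    print(n,atz('t0',u*s,v*s,z))
im=cv2.imread('pics/t0.png')
a=cv2.resize(im[240:285,115:175],(400,300),interpolation=cv2.INTER_CUBIC)
b=cv2.resize(im[190:250,245:325],(400,300),interpolation=cv2.INTER_CUBIC)
w=cv2.imread('pics/w0.png')
cv2.imwrite('pics/c1.png',np.vstack([np.hstack([a,b]),np.hstack([cv2.resize(w,(400,300)),np.zeros((300,400,3),np.uint8)])]))
E
```

```text
well [ 0.5377 -0.0059  0.095 ]
cell [0.4312 0.3388 0.05  ]
round [0.5224 0.3578 0.04  ]
arrowfar [ 0.5821 -0.012   0.095 ]
arrownear [ 0.4925 -0.0031  0.095 ]
caseNL [0.3854 0.093  0.06  ]
caseNR [ 0.3602 -0.122   0.06  ]
caseFL [0.6649 0.0521 0.095 ]
caseFR [ 0.6343 -0.1624  0.095 ]
```

View pics/c1.png

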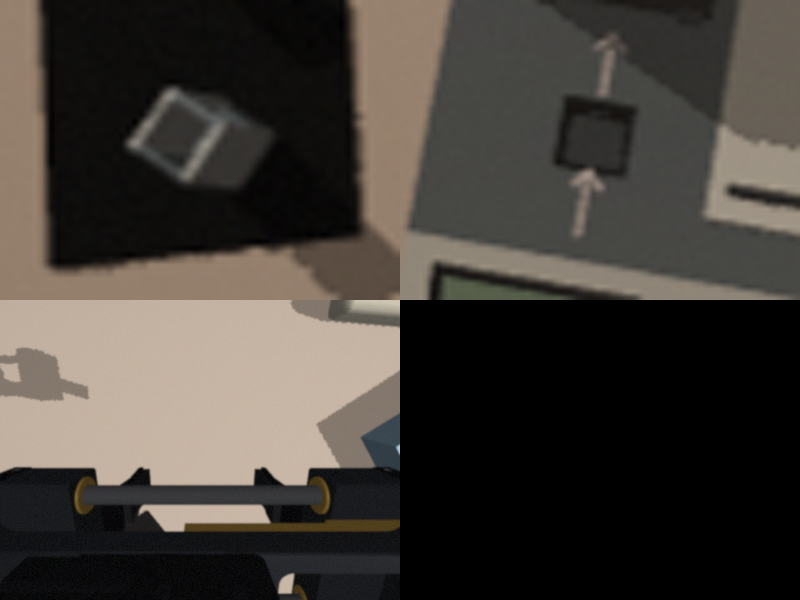

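```bash
python3 - <<'E'
from h import *
P=[atz('t0',115+u/6.667,240+v/6.667,.063) for u,v in[(175,90),(228,122),(185,182),(128,143)]]
for i in range(4):
    d=P[(i+1)%4]-P[i]; print(P[i],np.hypot(*d[:2]),np.degrees(np.arctan2(d[1],d[0])))
print(np.mean(P,0))
P=[atz('t0',245+u/5,190+v/5,.095) for u,v in[(168,96),(235,105),(225,175),(157,163)]]
for i in range(4):
    d=P[(i+1)%4]-P[i]; print(P[i],np.hypot(*d[:2]),np.degrees(np.arctan2(d[1],d[0])))
print(np.mean(P,0)); print(tool())
E
```

```text
[0.4489 0.3377 0.063 ] 0.023107790893982072 -119.56035446468078
[0.4375 0.3176 0.063 ] 0.025824213443975407 147.17145820858747
[0.4158 0.3316 0.063 ] 0.025662813563598195 57.73429079534762
[0.4295 0.3533 0.063 ] 0.024894176025729416 -38.80358657089563
[0.432925 0.33505  0.063   ]
[0.5565 0.0061 0.095 ] 0.03234826115883201 -97.10304710936762
[ 0.5525 -0.026   0.095 ] 0.03409824042381067 172.4164604645085
[ 0.5187 -0.0215  0.095 ] 0.032731941586163195 80.68156442950769
[0.524  0.0108 0.095 ] 0.03283808764224857 -8.228802996425545
[ 0.537925 -0.00765   0.095   ]
[[-8.93007464e-01  4.50041498e-01 -5.65040703e-04  2.92486759e-01]
 [ 4.50041840e-01  8.93006450e-01 -1.34995367e-03  5.80309403e-01]
 [-1.02950180e-04 -1.45981066e-03 -9.99998929e-01  4.03902395e-01]
 [ 0.00000000e+00  0.00000000e+00  0.00000000e+00  1.00000000e+00]]
```

Call:
drive_tool(rows=[-0.044,-0.026,0.01,0,0,0,1,-0.044,-0.026,0.01,0,0,0,1,-0.044,-0.026,0.01,0,0,0,1,-0.044,-0.026,0.02,0,0,0,1,-0.044,-0.026,0.02,0,0,0,1])

```text
time_s: 0.78
tool_pos: [0.4312, 0.3638, 0.3342]
tool_rot: [180.0, 0.0, 153.3]
force: [0.3, -0.3, -0.2]
grip_width: 0.0871
grasp_force: 0.0
```

Call:
drive_tool(rows=[-0.045,-0.027,0.03,0,0,0,1,0,0,0,0,0,0.105,1,0,0,0,0,0,0,1,0,0,0,0,0,0,1])

```text
time_s: 1.27
tool_pos: [0.4581, 0.322, 0.3051]
tool_rot: [180.0, -0.0, 147.4]
force: [-0.0, -0.3, 1.0]
grip_width: 0.0873
grasp_force: 0.0
```

```bash
python3 - <<'E'
from h import *
c=snap('wrist','w1');print(get_obs()['time_s'],tool().round(4))
cv2.imwrite('pics/c2.png',cv2.resize(c['color'],(800,600)))
E
```

```text
1.325 [[-8.427e-01  5.384e-01  5.000e-04  4.581e-01]
 [ 5.384e-01  8.427e-01  7.000e-04  3.221e-01]
 [-0.000e+00  9.000e-04 -1.000e+00  3.052e-01]
 [ 0.000e+00  0.000e+00  0.000e+00  1.000e+00]]
```

View pics/c2.png

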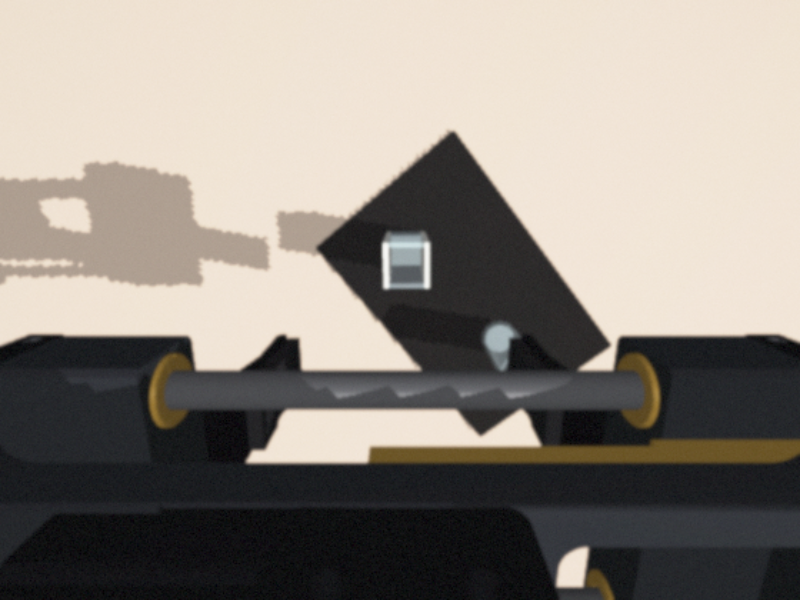

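Looking from above, the cell's white frosted sides are at left and right (x 383 and 431, rows 242–288 in c2), so they line up with the fingers. The round cell at (500,340) is clear of them.

```bash
python3 - <<'E'
from h import *
s=.7
P=[atz('w1',u*s,v*s,.063) for u,v in[(383,242),(431,242),(430,288),(383,288)]]
for i in range(4):
    d=P[(i+1)%4]-P[i]; print(P[i],np.hypot(*d[:2]),np.degrees(np.arctan2(d[1],d[0])))
c=np.mean(P,0);T=tool();print(c,T[:3,:3].T@(c-T[:3,3]))
print('round',atz('w1',500*s,335*s,.06))
E
```

```text
[0.4172 0.3357 0.063 ] 0.025716337219751948 57.545895623799424
[0.431  0.3574 0.063 ] 0.02524143419063187 -32.871612064291156
[0.4522 0.3437 0.063 ] 0.025800775182152937 -122.33493623495762
[0.4384 0.3219 0.063 ] 0.025295849461917645 146.9381504945049
[0.4347   0.339675 0.063   ] [0.0291784  0.00204651 0.24216823]
round [0.4982 0.3628 0.06  ]
```

Call:
drive_tool(rows=[0.029,0.002,0,0,0,0,0.4,0,0,0.025,0,0,0,0.4,0,0,0.025,0,0,0,0.4,0,0,0.025,0,0,0,0.4,0,0,0.01,0,0,0,0.4], grip_force=10)

```text
time_s: 1.95
tool_pos: [0.4344, 0.3388, 0.2187]
tool_rot: [-179.9, -0.0, 147.4]
force: [-0.7, 0.3, -0.4]
grip_width: 0.061
grasp_force: 0.0
```

Call:
drive_tool(rows=[0,0,0,0,0,0,0.4,0,0,0,0,0,0,-0.1,0,0,0,0,0,0,-0.1,0,0,0,0,0,0,-0.1])

```text
time_s: 2.45
tool_pos: [0.4354, 0.3385, 0.2204]
tool_rot: [179.9, 0.0, 147.2]
force: [-0.1, 0.8, -0.5]
grip_width: 0.0421
grasp_force: 0.0
```

```bash
python3 - <<'E'
from h import *
c=snap('wrist','w2');print(get_obs()['time_s'],tool().round(4))
cv2.imwrite('pics/c3.png',cv2.resize(c['color'][130:340,140:420],(800,600)))
E
```

```text
2.5 [[-8.409e-01  5.412e-01  7.000e-04  4.354e-01]
 [ 5.412e-01  8.409e-01  6.000e-04  3.385e-01]
 [-2.000e-04  9.000e-04 -1.000e+00  2.203e-01]
 [ 0.000e+00  0.000e+00  0.000e+00  1.000e+00]]
```

View pics/c3.png

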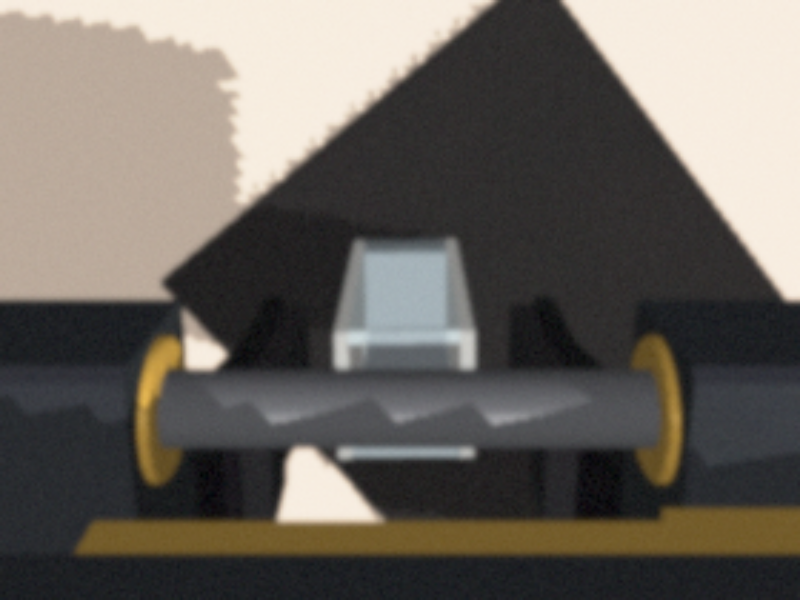

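The cell stands between the pads with the frosted sides facing them; its rim runs from (333,332) to (476,457) in c3.

```bash
python3 - <<'E'
from h import *
P=[atz('w2',140+u/2.857,130+v/2.857,.063) for u,v in[(333,332),(476,332),(476,457),(335,457)]]
c=np.mean(P,0);T=tool();print(np.array([T[:3,:3].T@(p-T[:3,3]) for p in P+[c]]).round(4))
E
```

```text
[[ 0.0137 -0.0124  0.1573]
 [ 0.0137  0.0129  0.1573]
 [-0.011   0.0133  0.1573]
 [-0.0111 -0.0127  0.1573]
 [ 0.0013  0.0003  0.1573]]
```

Call:
drive_tool(rows=[0,0,0,0,0,0,-0.6,0,0,0,0,0,0,-0.6,0,0,0,0,0,0,-0.6,0,0,0,0,0,0,-0.6], grip_force=10)

```text
time_s: 3.0
tool_pos: [0.4352, 0.3384, 0.2198]
tool_rot: [-180.0, 0.0, 147.2]
force: [-1.2, -0.3, 1.2]
grip_width: 0.0247
grasp_force: 10.0
```

Call:
drive_tool(rows=[0,0,-0.02,0,0,0,-0.6,0,0,-0.04,0,0,0,-0.6,0,0,-0.04,0,0,0,-0.6,0,0,-0.04,0,0,0,-0.6,0,0,-0.04,0,0,0,-0.6])

```text
time_s: 3.62
tool_pos: [0.4351, 0.3382, 0.401]
tool_rot: [180.0, -0.0, 147.2]
force: [0.3, -0.2, -0.2]
grip_width: 0.025
grasp_force: 10.0
```

Call:
drive_tool(rows=[-0.03,-0.022,0,0,0,0,-0.6,-0.03,-0.022,0,0,0,0,-0.6,-0.03,-0.022,0,0,0,0,-0.6,-0.03,-0.022,0,0,0,0,-0.6,-0.03,-0.022,0,0,0,0,-0.6])

```text
time_s: 4.25
tool_pos: [0.5021, 0.1635, 0.3997]
tool_rot: [180.0, -0.0, 147.2]
force: [0.3, 0.2, -0.8]
grip_width: 0.0253
grasp_force: 10.0
```

Call:
drive_tool(rows=[-0.03,-0.022,0,0,0,0,-0.6,-0.03,-0.022,0,0,0,0,-0.6,-0.03,-0.022,0,0,0,0,-0.6,-0.03,-0.022,0,0,0,0,-0.6,-0.03,-0.022,0,0,0,0,-0.6])

```text
time_s: 4.88
tool_pos: [0.5687, -0.0101, 0.3997]
tool_rot: [180.0, -0.0, 147.2]
force: [1.0, -0.1, -1.3]
grip_width: 0.0248
grasp_force: 10.0
```

Call:
drive_tool(rows=[0,0,0,0,0,-0.145,-0.6,0,0,0,0,0,-0.145,-0.6,0,0,0,0,0,-0.146,-0.6,0,0,0,0,0,0,-0.6,0,0,0,0,0,0,-0.6])

```text
time_s: 5.5
tool_pos: [0.5684, -0.009, 0.3997]
tool_rot: [180.0, -0.0, 172.1]
force: [0.4, -1.1, -0.8]
grip_width: 0.0246
grasp_force: 10.0
```

```bash
python3 - <<'E'
from h import *
c=snap('wrist','w3');o=get_obs();print(o['time_s'],o['grip_width'],o['grasp_force'],o['qpos'].round(1),tool().round(4))
cv2.imwrite('pics/c4.png',cv2.resize(c['color'][30:300,100:460],(800,600)))
E
```

```text
5.55 0.024851518108483225 9.999960105051287 [-21.    8.6  21.4  96.2  -3.2  75.7  83.1] [[-9.905e-01  1.372e-01 -0.000e+00  5.684e-01]
 [ 1.372e-01  9.905e-01  1.000e-04 -8.900e-03]
 [ 0.000e+00  1.000e-04 -1.000e+00  3.997e-01]
 [ 0.000e+00  0.000e+00  0.000e+00  1.000e+00]]
```

View pics/c4.png

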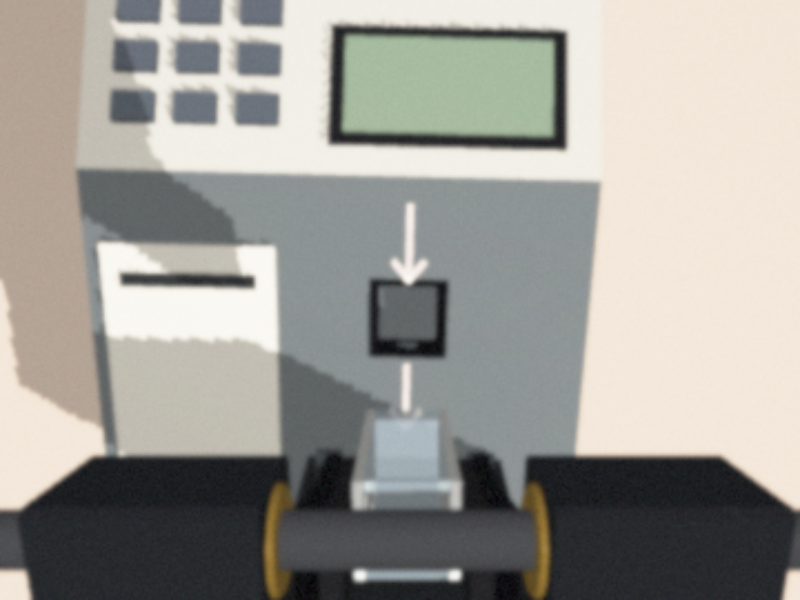

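The view shows the well's flared mouth with corners at (371,281), (448,281), (446,357) and (369,356) in c4. The deck's front edge runs from (78,170) to (600,182), and the held cell is at the bottom centre.

```bash
python3 - <<'E'
from h import *
T=tool(); f=lambda u,v,z:T[:3,:3].T@(atz('w3',100+u/2.2222,30+v/2.2222,z)-T[:3,3])
P=np.array([f(u,v,.095) for u,v in[(371,281),(448,281),(446,357),(369,356)]]);print(P.round(4),P.mean(0).round(4))
def ang(a,b):d=f(*b,.095)-f(*a,.095);print(np.degrees(np.arctan2(d[0],d[1])))
ang((371,281),(448,281));ang((369,356),(446,357));ang((78,170),(600,182));ang((98,242),(275,244))
d=f(406,405,.095)-f(410,205,.095);print('arrow',np.degrees(np.arctan2(d[1],-d[0])))
# cell in hand
zt=T[2,3]-.1573
Q=np.array([f(u,v,zt) for u,v in[(352,487),(462,487),(462,576),(353,576)]]);print(Q.round(4),Q.mean(0).round(4))
E
```

```text
[[ 0.0464 -0.0147  0.3047]
 [ 0.0464  0.0188  0.3047]
 [ 0.0127  0.0186  0.3047]
 [ 0.0132 -0.016   0.3047]] [0.0296 0.0017 0.3047]
-0.0014571435645479454
-0.7585302335574127
-1.2344903809523438
-0.6065129991435055
arrow -1.0925212224502303
[[ 0.0119 -0.0116  0.1573]
 [ 0.012   0.0134  0.1573]
 [-0.0107  0.0139  0.1573]
 [-0.0107 -0.0119  0.1573]] [0.0006 0.0009 0.1573]
```

Call:
drive_tool(rows=[0.015,0.001,0,0,0,0.017,-0.6,0.014,0,0,0,0,0,-0.6,0,0,0.025,0,0,0,-0.6,0,0,0.025,0,0,0,-0.6,0,0,0.025,0,0,0,-0.6])

```text
time_s: 6.18
tool_pos: [0.5389, -0.0035, 0.3244]
tool_rot: [180.0, 0.0, 171.3]
force: [0.2, -0.4, 0.0]
grip_width: 0.0252
grasp_force: 10.0
```

Call:
drive_tool(rows=[0,0,0,0,0,0,-0.6,0,0,0,0,0,0,-0.6])

```text
time_s: 6.42
tool_pos: [0.5399, -0.0037, 0.3259]
tool_rot: [180.0, 0.1, 171.2]
force: [0.5, 0.2, -0.6]
grip_width: 0.0253
grasp_force: 10.0
```

```bash
python3 - <<'E'
from h import *
c=snap('wrist','w4');d=snap('scene','s4');o=get_obs();print(o['time_s'],o['grip_width'],o['grasp_force'],tool().round(4))
a=cv2.resize(c['color'][90:315,130:430],(800,600));b=cv2.resize(d['color'][150:270,220:380],(800,600),interpolation=cv2.INTER_CUBIC)
cv2.imwrite('pics/c5.png',np.hstack([a[:,150:550],b[:,150:550]]))
E
```

```text
6.525 0.025237596262717633 9.999952947255224 [[-9.883e-01  1.522e-01  2.500e-03  5.402e-01]
 [ 1.522e-01  9.883e-01  5.000e-04 -3.800e-03]
 [-2.400e-03  9.000e-04 -1.000e+00  3.263e-01]
 [ 0.000e+00  0.000e+00  0.000e+00  1.000e+00]]
```

View pics/c5.png

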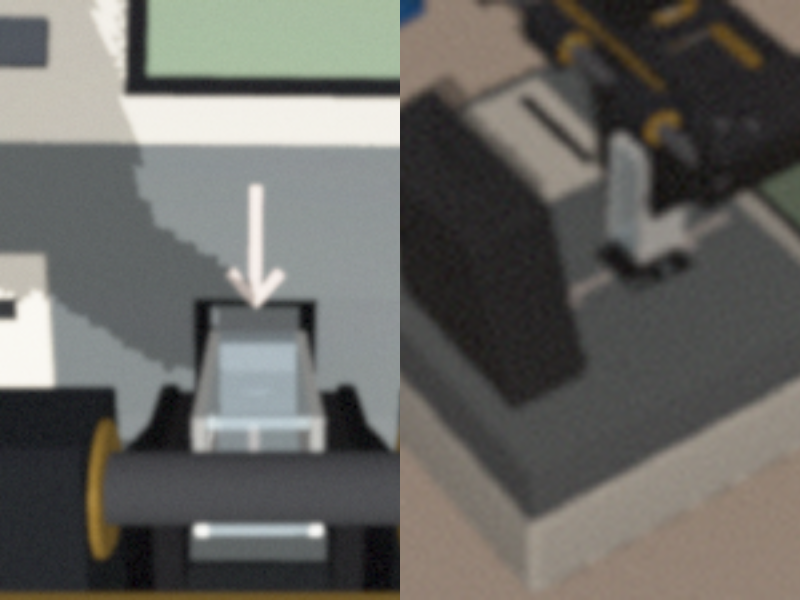

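The cell hangs over the well: in the left panel of c5 the mouth's front edge is at row 300 (x 195–317) and the cell's bottom front edge at about row 332, both centred at about x 256. The view also shows the hood well clear of the gripper.

```bash
python3 - <<'E'
from h import *
M=np.array(read_camera('wrist')['mount']);T=tool()
d=np.load('pics/w4.npz');fl=210/np.tan(np.radians(d['fov'])/2)
def f(u,v,zt):
    r=M[:3,:3]@np.array([(130+(u+150)/2.6667-d['cx'])/fl,-(90+v/2.6667-d['cy'])/fl,-1]);return M[:3,3]+r*(zt-M[2,3])/r[2]
dk=T[2,3]-.095
for n,u,v,z in[('wellL',195,300,dk),('wellR',317,300,dk),('floor edge',256,331,dk+.03),('cellbotL',217,335,.2168),('cellbotR',300,335,.2168),('cellbot',256,340,.2168),('topL',193,422,.1568),('topR',323,422,.1568),('topbL',192,532,.1568),('topbR',325,532,.1568)]:print(n,f(u,v,z).round(4))
E
```

```text
wellL [ 0.0183 -0.0168  0.2311]
wellR [0.0183 0.0174 0.2311]
floor edge [7.000e-04 2.000e-04 2.611e-01]
cellbotL [ 0.0123 -0.01    0.2168]
cellbotR [0.0123 0.012  0.2168]
cellbot [0.0109 0.0003 0.2168]
topL [ 0.0126 -0.0115  0.1568]
topR [0.0126 0.0131 0.1568]
topbL [-0.0106 -0.0121  0.1568]
topbR [-0.0106  0.0141  0.1568]
```

Call:
drive_tool(rows=[0.0005,-0.0005,0.008,0,0,0,-0.6,0,0,0.008,0,0,0,-0.6,0,0,0.005,0,0,0,-0.6,0,0,0.005,0,0,0,-0.6,0,0,0,0,0,0,-0.6])

```text
time_s: 7.2
tool_pos: [0.5392, -0.0042, 0.2982]
tool_rot: [-180.0, -0.1, 171.2]
force: [-0.5, -0.2, 0.4]
grip_width: 0.0247
grasp_force: 10.0
```

Call:
drive_tool(rows=[0,0,0.005,0,0,0,-0.6,0,0,0.005,0,0,0,-0.6,0,0,0.003,0,0,0,-0.6,0,0,0,0,0,0,-0.6,0,0,0,0,0,0,-0.6])

```text
time_s: 7.82
tool_pos: [0.5394, -0.0042, 0.2859]
tool_rot: [180.0, 0.0, 171.2]
force: [0.6, -0.2, 0.2]
grip_width: 0.0247
grasp_force: 10.0
```

Inside the well with no side force; about 4 mm left. Lower until it touches.

Call:
drive_tool(rows=[0,0,0.0015,0,0,0,-0.6,0,0,0.0015,0,0,0,-0.6,0,0,0,0,0,0,-0.6,0,0,0,0,0,0,-0.6])

```text
time_s: 8.32
tool_pos: [0.5394, -0.0042, 0.2828]
tool_rot: [180.0, 0.0, 171.2]
force: [0.1, -0.1, -0.7]
grip_width: 0.0247
grasp_force: 10.0
```

Call:
drive_tool(rows=[0,0,0.001,0,0,0,-0.6,0,0,0.001,0,0,0,-0.6,0,0,0,0,0,0,-0.6,0,0,0,0,0,0,-0.6])

```text
time_s: 8.82
tool_pos: [0.5395, -0.0044, 0.2817]
tool_rot: [180.0, 0.0, 171.2]
force: [-1.6, -0.8, 5.4]
grip_width: 0.0248
grasp_force: 10.0
```

The cell is on the floor: 5 N upward at z = 0.2817, as predicted. Open and rise.

Call:
drive_tool(rows=[0,0,0,0,0,0,-0.3,0,0,0,0,0,0,0,0,0,0,0,0,0,0.1,0,0,0,0,0,0,0.1,0,0,-0.02,0,0,0,0.1])

```text
time_s: 9.45
tool_pos: [0.5386, -0.0042, 0.2995]
tool_rot: [-179.9, -0.2, 171.2]
force: [-0.7, -0.3, 0.9]
grip_width: 0.0473
grasp_force: 0.0
```

Call:
drive_tool(rows=[0,0,-0.05,0,0,0,0.1,0,0,-0.05,0,0,0,0.1,0,0,-0.05,0,0,0,0.1,0,0,0,0,0,0,0.1,0,0,0,0,0,0,0.1])

```text
time_s: 10.07
tool_pos: [0.5391, -0.0042, 0.4502]
tool_rot: [180.0, -0.0, 171.2]
force: [-1.0, 0.4, -0.9]
grip_width: 0.048
grasp_force: 0.0
```

```bash
python3 - <<'E'
from h import *
c=snap('wrist','w5');d=snap('scene','s5');e=snap('top','t5');o=get_obs();print(o['time_s'],o['grip_width'],o['grasp_force'],o['qpos'].round(1),tool().round(4))
a=cv2.resize(c['color'][40:340,80:480],(400,300));b=cv2.resize(d['color'][150:270,220:380],(400,300),interpolation=cv2.INTER_CUBIC)
t=cv2.resize(e['color'][140:260,220:380],(400,300),interpolation=cv2.INTER_CUBIC)
z=cv2.resize(c['color'][130:280,180:380],(400,300))
cv2.imwrite('pics/c6.png',np.vstack([np.hstack([a,b]),np.hstack([z,t])]))
E
```

```text
10.225 0.047842318841318766 0.0 [-22.4   3.6  21.   95.8  -1.3  81.1  80.1] [[-9.884e-01  1.521e-01 -2.900e-03  5.390e-01]
 [ 1.521e-01  9.884e-01 -4.000e-04 -4.100e-03]
 [ 2.800e-03 -8.000e-04 -1.000e+00  4.491e-01]
 [ 0.000e+00  0.000e+00  0.000e+00  1.000e+00]]
```

View pics/c6.png

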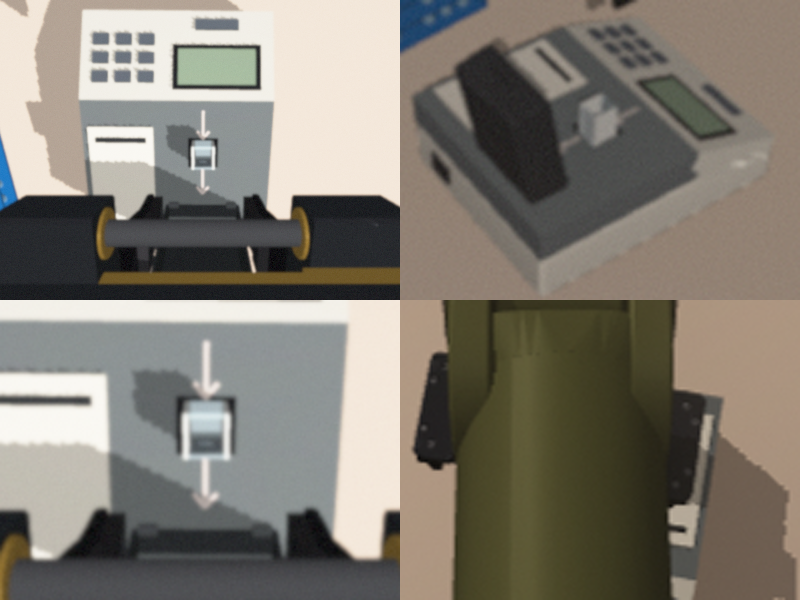

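The cell stands seated, its 30 mm showing and square to the arrows in all views (left panels about (203,153)); the hood is upright behind it. Now plan the closing arc: the shut fingertips push the roof from behind, 105 mm from the hinge.

```bash
python3 - <<'E'
import numpy as np
p=None
for t in [1.85,1.7,1.5,1.3,1.1,.9,.7,.5,.35,.2,.1,0]:
    c,s=np.cos(t),np.sin(t); X=65-105*c+40*s+9.5; Z=95+105*s+40*c+182.2
    print(t,'X',X.round(1),'TCPz',Z.round(1), '' if p is None else ('dtx',round(p[0]-X,1),'dtz',round(p[1]-Z,1))); p=(X,Z)
E
```

```text
1.85 X 141.9 TCPz 367.1 
1.7 X 127.7 TCPz 376.2 ('dtx', np.float64(14.2), 'dtz', np.float64(-9.1))
1.5 X 107.0 TCPz 384.8 ('dtx', np.float64(20.7), 'dtz', np.float64(-8.6))
1.3 X 85.0 TCPz 389.1 ('dtx', np.float64(22.0), 'dtz', np.float64(-4.3))
1.1 X 62.5 TCPz 388.9 ('dtx', np.float64(22.4), 'dtz', np.float64(0.2))
0.9 X 40.6 TCPz 384.3 ('dtx', np.float64(22.0), 'dtz', np.float64(4.6))
0.7 X 20.0 TCPz 375.4 ('dtx', np.float64(20.6), 'dtz', np.float64(8.9))
0.5 X 1.5 TCPz 362.6 ('dtx', np.float64(18.4), 'dtz', np.float64(12.8))
0.35 X -10.4 TCPz 350.8 ('dtx', np.float64(11.9), 'dtz', np.float64(11.9))
0.2 X -20.5 TCPz 337.3 ('dtx', np.float64(10.0), 'dtz', np.float64(13.5))
0.1 X -26.0 TCPz 327.5 ('dtx', np.float64(5.5), 'dtz', np.float64(9.8))
0 X -30.5 TCPz 317.2 ('dtx', np.float64(4.5), 'dtz', np.float64(10.3))
```

Call:
drive_tool(rows=[-0.02,0,-0.015,0,0,0,-0.5,-0.045,0,0,0,0,0,-1,-0.045,0,0,0,0,0,-1,-0.045,0,0,0,0,0,-1,0,0,0,0,0,0,-1])

```text
time_s: 10.85
tool_pos: [0.6947, -0.0279, 0.461]
tool_rot: [-179.8, -0.3, 171.2]
force: [0.0, -0.0, 0.0]
grip_width: 0.006
grasp_force: 0.0
```

Descend behind the hood (X ≈ 157, z to 0.376).

Call:
drive_tool(rows=[0,0,0.025,0,0,0,-1,0,0,0.03,0,0,0,-1,0,0,0.03,0,0,0,-1,0,0,0,0,0,0,-1,0,0,0,0,0,0,-1])

```text
time_s: 11.48
tool_pos: [0.6924, -0.0278, 0.3821]
tool_rot: [180.0, 0.1, 171.3]
force: [-0.2, -0.4, -0.0]
grip_width: 0.0007
grasp_force: 0.0
```

Call:
drive_tool(rows=[0.012,0,0,0,0,0,-1,0.012,0,0,0,0,0,-1,0.012,0,0,0,0,0,-1,0.012,0,-0.003,0,0,0,-1,0,0,0,0,0,0,-1])

```text
time_s: 12.1
tool_pos: [0.644, -0.0203, 0.3844]
tool_rot: [180.0, -0.0, 171.3]
force: [0.6, 0.2, 0.4]
grip_width: 0.0003
grasp_force: 0.0
```

Call:
drive_tool(rows=[0.012,0,-0.002,0,0,0,-1,0.012,0,-0.002,0,0,0,-1,0.012,0,0,0,0,0,-1,0.012,0,0,0,0,0,-1,0,0,0,0,0,0,-1])

```text
time_s: 12.72
tool_pos: [0.5966, -0.0131, 0.3877]
tool_rot: [180.0, -0.1, 171.3]
force: [-0.2, -0.7, -0.2]
grip_width: 0.0005
grasp_force: 0.0
```

```bash
python3 - <<'E'
from h import *
c=snap('wrist','w6');d=snap('scene','s6');o=get_obs();print(o['time_s'],o['force'],o['qpos'].round(1),tool().round(4))
a=cv2.resize(c['color'],(400,300));b=cv2.resize(d['color'][105:255,190:390],(400,300),interpolation=cv2.INTER_CUBIC)
cv2.imwrite('pics/c7.png',np.hstack([a,b]))
E
```

```text
12.825 [ 0.49553634  0.91853323 -0.01132412] [-20.9  12.8  22.9  93.2  -5.1  75.1  84.1] [[-9.884e-01  1.521e-01 -5.000e-04  5.974e-01]
 [ 1.521e-01  9.884e-01  1.000e-04 -1.320e-02]
 [ 5.000e-04  0.000e+00 -1.000e+00  3.877e-01]
 [ 0.000e+00  0.000e+00  0.000e+00  1.000e+00]]
```

View pics/c7.png

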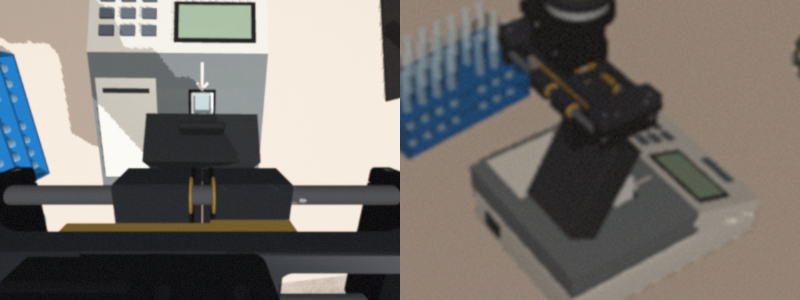

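The hood leans forward with the fingers on its roof (right panel about (590,150)), and the cell is untouched. Continue along the arc.

Call:
drive_tool(rows=[0.009,0,0.002,0,0,0,-1,0.009,0,0.003,0,0,0,-1,0.01,0,0.004,0,0,0,-1,0.01,0,0.005,0,0,0,-1,0,0,0,0,0,0,-1])

```text
time_s: 13.45
tool_pos: [0.559, -0.0072, 0.3731]
tool_rot: [180.0, -0.1, 171.3]
force: [0.1, 0.6, 0.5]
grip_width: 0.0004
grasp_force: 0.0
```

Call:
drive_tool(rows=[0.009,0,0.006,0,0,0,-1,0.009,0,0.007,0,0,0,-1,0.006,0,0.006,0,0,0,-1,0.006,0,0.006,0,0,0,-1,0,0,0,0,0,0,-1])

```text
time_s: 14.08
tool_pos: [0.5298, -0.0028, 0.348]
tool_rot: [-180.0, -0.1, 171.3]
force: [-0.0, 0.7, 0.3]
grip_width: 0.0005
grasp_force: 0.0
```

Call:
drive_tool(rows=[0.005,0,0.006,0,0,0,-1,0.005,0,0.007,0,0,0,-1,0.005,0,0.008,0,0,0,-1,0,0,0,0,0,0,-1])

```text
time_s: 14.58
tool_pos: [0.5148, -0.0005, 0.3267]
tool_rot: [-180.0, -0.1, 171.3]
force: [-0.4, -0.1, -0.0]
grip_width: 0.0005
grasp_force: 0.0
```

Final press down onto the closed stop (roof at TCP z ≈ 0.317).

Call:
drive_tool(rows=[0.003,0,0.004,0,0,0,-1,0.001,0,0.004,0,0,0,-1,0,0,0.002,0,0,0,-1,0,0,0,0,0,0,-1,0,0,0,0,0,0,-1])

```text
time_s: 15.2
tool_pos: [0.5117, -0.0, 0.3177]
tool_rot: [-180.0, 0.0, 171.2]
force: [0.3, -0.5, -0.1]
grip_width: 0.0004
grasp_force: 0.0
```

Call:
drive_tool(rows=[0,0,0.001,0,0,0,-1,0,0,0.001,0,0,0,-1,0,0,0,0,0,0,-1,0,0,0,0,0,0,-1])

```text
time_s: 15.7
tool_pos: [0.5118, -0.0001, 0.3175]
tool_rot: [180.0, 0.0, 171.2]
force: [-4.9, -0.5, 10.8]
grip_width: 0.0005
grasp_force: 5.4
```

The tips meet a firm stop at z 0.3175 with 11 N, which is the closed height. Withdraw and check.

Call:
drive_tool(rows=[0,0,0,0,0,0,-1,0,0,-0.01,0,0,0,-1,0,0,-0.03,0,0,0,-1,0,0,-0.05,0,0,0,-1,0,0,-0.05,0,0,0,-1])

```text
time_s: 16.32
tool_pos: [0.5115, -0.0, 0.4572]
tool_rot: [-180.0, -0.0, 171.2]
force: [0.0, 0.4, 0.6]
grip_width: 0.0003
grasp_force: 0.0
```

Call:
drive_tool(rows=[-0.04,0,0,0,0,0,-1,-0.04,0,0,0,0,0,-1,0,0,0,0,0,0,-1,0,0,0,0,0,0,-1])

```text
time_s: 16.82
tool_pos: [0.5903, -0.0121, 0.4554]
tool_rot: [-180.0, -0.1, 171.2]
force: [-0.0, 0.6, -0.0]
grip_width: 0.0007
grasp_force: 0.0
```

```bash
python3 - <<'E'
from h import *
c=snap('wrist','w7');d=snap('scene','s7');o=get_obs();print(o['time_s'],o['force'])
a=cv2.resize(c['color'],(400,300));b=cv2.resize(d['color'][135:285,190:390],(400,300),interpolation=cv2.INTER_CUBIC)
cv2.imwrite('pics/c8.png',np.hstack([a,b]))
E
```

```text
16.925 [-0.9931747   0.52620104 -0.54263463]
```

View pics/c8.png

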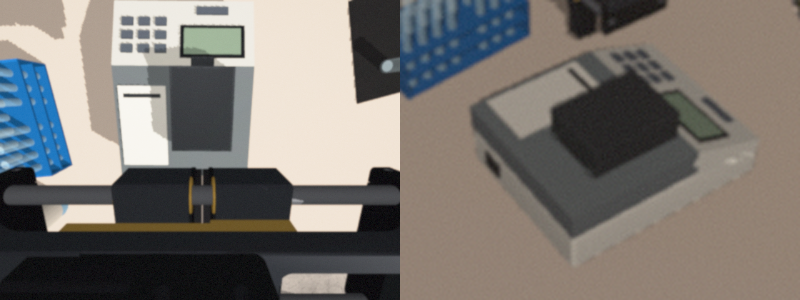

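The hood lies flat on the deck (right panel about (615,120)), and the arm is clear of everything.

```bash
python3 -c "
from cell import sign_off
print(sign_off())"
```

```text
the job is handed in; nothing more can be done
None
```

I handed the job in at about 17 s: the cell is in the well with its clear faces along the light path, and the hood is closed flat over it. Contact forces and camera views bore this out, but the sign-off returned no verdict.

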